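# Feel for the non-slip base flange

## Robot

A 7-joint arm with a two-finger parallel gripper is mounted at the origin on the work surface. World frame = base frame: x ahead of the robot, y to its left, z up, the work surface at z = 0. Lengths are in m, angles in rad, forces in N, time in s.
With the tool pointing down it reaches from about 0.35 to 0.9 m from the base axis. Payload 8.1 kg.
Tool frame: the origin (TCP) lies midway between the tips of the shut fingers; the grasp point (between the pads) lies 19 mm behind it; z points along the fingers, y is the direction in which the jaws open and shut (so a half turn about z gives the same grasp; the last joint's range is limited). The gripper opens to 92 mm and grips with 3 to 60 N. Pads are 19 mm wide; open, the fingers measure 130 mm over their backs; the gripper's body (75 mm by 190 mm) begins 47 mm behind the grasp point.
Start: joints at [-1.21, 0.434, 0.025, 1.573, -0.012, 1.134, -0.075], TCP at [0.28, 0.559, 0.227] pointing down, gripper open.
Joint ranges: [-2.62, 2.62], [-0.44, 2.09], [-1.27, 1.32], [0.08, 2.57], [-1.32, 4.46], [0.12, 2], [-2.74, 2.74]. Speed limits (rad/s): [2.22, 2.22, 3.01, 3.01, 3.14, 3.14, 3.14].

## Interface

Orientations are given as a rotation vector (axis times angle).
In Python, from cell import monitor, get_image, get_calibration, workorder, look_for, masks_of gives the robot as it stands.
- The arm moves only by the shell command python3 -m crank 'ROWS' [FORCE]. ROWS is JSON, a list of rows, each a list of 3 entries, a list of its own where there are three numbers: the shift along the tool's x, y, z in cm, then the turn about the tool's z in degrees, then the closure in counts, from 0 (fully open) to 255 (shut). A call has 1 to 5 rows; each row shifts and turns the commanded pose from where the row before left it, along the tool's axes as they then stand; what a row does not reach is not made up. A row lasts 1/10 s, in which the tool goes at most 50 mm and 8.59 degrees, less where a joint would pass 70% of its speed; a pose out of reach is approached as far as the arm can. A call with a gripper value outside its range is refused whole. The fingers move at their own pace and stop on an object; FORCE is the grip in N (left out, the last holds). Time passes only in rows, so rows that do not move let the fingers close. It gives the time, the measured TCP pose, the force and the opening at its end, in the units of the state.
- monitor.observe(): the state, without advancing time (a new reading comes with each control period).
- get_image(name): name is "scene" or "top"; returns (picture, depth): 420x560x3 uint8, red, green, blue; 420x560 float32, m along the optical axis (not along the pixel's ray), 0 where there is no reading.
- get_calibration(name): a dict with "fx", "fy", "cx", "cy" (pixels), "R" (3x3) and "t" (3): a world point X has camera coordinates R X + t. Camera axes: x right, y down, z forward; pixel columns grow to the right and rows downward; lengths in m; the calibration is good to about 2 mm. A picture is of the moment at which its call begins. get_calibration takes no time and is no camera call.
- workorder.sign_off(): hands the job in, once; it reports no verdict.
Trained networks look in the newest picture that a camera, given by its name, has taken for a name from the list of things; names that differ only in an ending like _2 or _b are one class to them, and where a whole thing is asked for, a point or a joint stands for the part that bears it (a point fixed in the world has none). Each returns a list of dicts, best first, with "score" (0 to 1); they miss things now and then, are a little off and sometimes report something else, mostly with a low value. They report only what shows in the picture. A call takes as long as a camera call. They do not tell look-alikes from the thing itself.
- look_for(label, camera): "location" ([x, y, z] in m, in world coordinates, good to about 4 mm: the middle of the surface that is visible of it).
- masks_of(label, camera): "region" (420x560 bool, what is visible of it).
The state is a dict: "clock": time; "joints": joint angles; "dq": joint speeds; "joint_efforts": joint torques, N m; "position": TCP position; "ee_rot": TCP orientation; "force": force on the tool from outside, world axes, zero at the start; "ft_torque": the same for the moment, N m; "width": opening from 0.0 (shut) to 1.0 (fully open).
Only numpy, scipy, OpenCV 4.12 (cv2) and the standard library are available. Lean on these libraries where they do the work, as an engineer would, in place of code of your own. Each camera call takes 0.05 s, during which the arm holds its last target.

## Task

One of the three look-alike post base flanges on the bench has a gritty, non-slip underside; the other two are smooth, so drag each a little way across the bench and feel which is which. Put the two smooth ones fully into the two bays of the low fence, one in each, and set the gritty one flat on the middle of the sloping ledge, where it stays by itself; never let a flange go on the ledge that then slips down it. Do not disturb the orange bin, the carton or the pipe coupling.

Things in the scene. Friction and masses are not known exactly. Their poses are not given: they have to be found in the camera images.
- flange_a: one of 3 steel post base flanges that look alike: round plate 90 mm across, 14 mm thick, with a round upright stub 30 mm in diameter in its middle, top 58 mm above the bench; 0.8-1.0 kg. Origin: centre of the underside, z up. Soles hidden: 1 gritty, 2 smooth. Steady force to slide it on the level bench, neither pressed nor lifted: gritty 7-11 N, smooth 0.8-1.4 N
- flange_b: one of 3 steel post base flanges that look alike: round plate 90 mm across, 14 mm thick, with a round upright stub 30 mm in diameter in its middle, top 58 mm above the bench; 0.8-1.0 kg. Origin: centre of the underside, z up. Soles hidden: 1 gritty, 2 smooth. Steady force to slide it on the level bench, neither pressed nor lifted: gritty 7-11 N, smooth 0.8-1.4 N
- flange_c: one of 3 steel post base flanges that look alike: round plate 90 mm across, 14 mm thick, with a round upright stub 30 mm in diameter in its middle, top 58 mm above the bench; 0.8-1.0 kg. Origin: centre of the underside, z up. Soles hidden: 1 gritty, 2 smooth. Steady force to slide it on the level bench, neither pressed nor lifted: gritty 7-11 N, smooth 0.8-1.4 N
- fence: low aluminium fence fixed to the bench: 2 bays side by side, open towards the robot, with the bench as floor. Strips 8 mm thick, 20 mm high: 3 fins 110 mm long in x, at y = -120, 0, 120 mm, and a back strip at x = 59 mm. Each bay is 112 mm wide, 110 mm deep. Origin: middle of the middle fin, on the bench; x points into the bays (away from the robot), y to the robot's left, z up. Turned at most 0.06 rad
- bay_left (a point): centre of the fence's left bay (robot's left, fence y = 60 mm) on the bench surface; axes as the fence's
- bay_right (a point): centre of the fence's right bay (robot's right, fence y = -60 mm) on the bench surface; axes as the fence's
- ledge: white sloping board fixed to the bench on short feet, with no lip: 150 mm along the slope, 150 mm wide, 12 mm thick, rising away from the robot at 0.314 rad (18 degrees). Its top is 17 mm above the bench at the front edge and 63 mm at the rear edge. Origin on the bench, 25 mm before the board's middle; x level, pointing uphill, y to the robot's left, z up. Turned at most 0.06 rad. A smooth flange let go on it slides down, the gritty one stays
- ledge_mid (a point): middle of the sloping ledge's top surface, 40 mm above the bench; axes as the ledge's (level, not sloping)
- bolt_bin: bystander: orange open stock bin with bolts, 150 x 100 x 70 mm, left of the work; origin at the centre of its underside
- carton: bystander: small cardboard carton 90 x 120 x 60 mm, right of the work; origin at the centre of its underside
- coupling: bystander: dark steel pipe coupling standing upright, 66 mm in diameter, 70 mm tall, right of the work; origin at the centre of its underside
Not all that is in view belongs to the job. What is shaped like the flange_c but green or pink is not meant. Several things have the shape of the ledge; the one meant has the colours described above.

How it is judged:
By the outcome, as a careful person would: the job done as asked, in the order asked, and still so for the second after the job is handed in, with the robot touching nothing.
It also fails if it takes over 72 s, if anything falls off the work surface, if the arm or the gripper's body presses on something with over 40 N, if the wrist force passes 120 N, or if a joint passes its speed limit or range.

## Working session

There is one attempt and no reset: what is moved stays moved. The work goes in short steps, Python scripts to look and compute and a shell command to move; the robot and the scene stay as the last step left them, time stands still between calls to the robot, and variables do not carry over. Pictures are saved under pics/ and viewed, and the job is handed in when it is done.

```bash
ls; mkdir -p pics
python3 - <<'E'
from cell import monitor,get_image,get_calibration,look_for
import cv2
print(monitor.observe())
for n in("scene","top"):
    p,d=get_image(n); cv2.imwrite(f"pics/{n}0.png",p[:,:,::-1])
    c=get_calibration(n);print(n,c)
    for l in("flange_a","fence","ledge","bolt_bin","carton","coupling"):
        if n=="top" or l=="flange_a":
            for r in look_for(l,n): print(n,l,round(r["score"],2),[round(float(v),3) for v in r["location"]])
E
```

```text
pics
{'clock': 0.0, 'joints': array([-1.20959413,  0.43523339,  0.02493766,  1.57413208, -0.01159603,
        1.13397135, -0.07510314]), 'dq': array([-0.00046566, -0.0004101 ,  0.00142495,  0.00173603,  0.00035017,
       -0.0015546 ,  0.00157015]), 'joint_efforts': array([ 5.32286813e-04, -6.67839217e+01,  9.85145196e-01, -3.14473414e+01,
       -6.06120075e-02,  4.28288989e-02,  1.87202891e-04]), 'position': array([0.27939569, 0.5584877 , 0.22592456]), 'ee_rot': array([-7.22032521e-01, -3.05725130e+00,  2.48474521e-03]), 'force': array([-0.56414566,  0.2484657 ,  0.19787308]), 'ft_torque': array([-0.01994375, -0.03384936,  0.01201851]), 'width': 0.9999755477581769}
scene {'fx': 448.48937428200867, 'fy': 448.48937428200867, 'cx': 275.19947094119294, 'cy': 208.4907552509479, 'R': array([[-0.89117843,  0.45306957,  0.02299923],
       [ 0.23671318,  0.50766206, -0.82839972],
       [-0.38699854, -0.73280775, -0.55966502]]), 't': array([ 0.44877825, -0.05337197,  1.64402567])}
scene flange_a 0.87 [0.333, 0.116, 0.012]
scene flange_a 0.77 [0.435, -0.19, 0.013]
scene flange_a 0.77 [0.455, 0.002, 0.015]
scene flange_a 0.77 [0.291, -0.257, 0.009]
top {'fx': 383.65153591210594, 'fy': 383.65153591210594, 'cx': 283.7687967539757, 'cy': 215.23188770718616, 'R': array([[-0.02232209, -0.99964077,  0.01483403],
       [-0.9978908 ,  0.02137342, -0.06129549],
       [ 0.06095642, -0.01617099, -0.99800943]]), 't': array([-0.00793132,  0.47813418,  1.20613743])}
top flange_a 0.94 [0.329, 0.099, 0.012]
top flange_a 0.92 [0.433, 0.218, 0.015]
top flange_a 0.9 [0.432, -0.202, 0.015]
top flange_a 0.64 [0.287, -0.261, 0.014]
top flange_a 0.55 [0.446, -0.009, 0.012]
top fence 0.93 [0.719, -0.135, 0.02]
top ledge 0.94 [0.344, 0.447, 0.041]
top ledge 0.78 [0.703, 0.152, 0.042]
top bolt_bin 0.64 [0.573, 0.448, 0.022]
top carton 0.88 [0.627, -0.445, 0.061]
top coupling 0.7 [0.434, -0.393, 0.072]
```

View pics/top0.png

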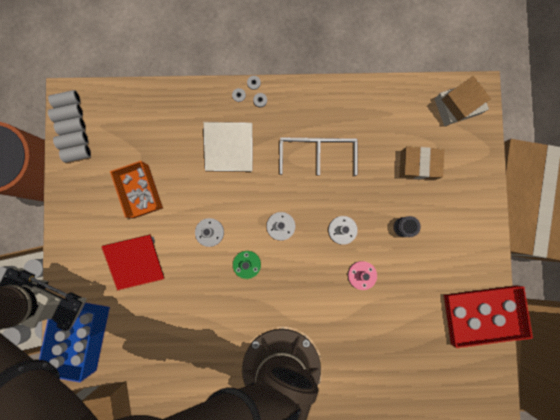

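View pics/scene0.png

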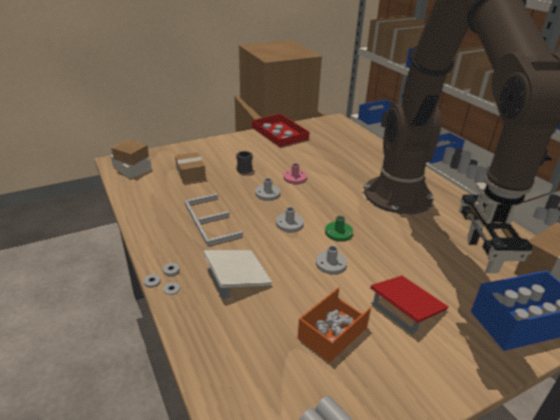

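Candidates in the top picture: grey flanges at (209,232), (281,226) and (343,230) are the steel ones. Green (247,265) and pink (362,275) are decoys. The white board at (228,147) is the ledge, and the red one at (133,262) is not. I'll confirm this in an enlarged crop and measure exact poses.

```bash
cat > h.py <<'E'
import numpy as np,cv2
from cell import *
def cloud(n):
    p,d=get_image(n);c=get_calibration(n)
    v,u=np.mgrid[:420,:560]
    X=np.stack([(u-c["cx"])/c["fx"]*d,(v-c["cy"])/c["fy"]*d,d],-1)
    W=(X-c["t"])@c["R"]
    W[d==0]=np.nan
    return p,W
def stub(W,x,y,z0=.050,z1=.064,r=.05):
    m=(np.hypot(W[...,0]-x,W[...,1]-y)<r)&(W[...,2]>z0)&(W[...,2]<z1)
    P=W[m]; return len(P),((P.min(0)+P.max(0))/2).round(4),P.mean(0).round(4)
def disc(W,x,y,r=.06):
    m=(np.hypot(W[...,0]-x,W[...,1]-y)<r)&(W[...,2]>.009)&(W[...,2]<.02)
    q=W[m][:,:2].astype(np.float32)
    (c,rad)=cv2.minEnclosingCircle(q); return np.round(c,4),round(rad,4)
E
python3 - <<'E'
from h import *
p,W=cloud("top")
print('bench z',np.nanmedian(W[180:220,170:200,2]))
for (u,v) in((209,232),(281,226),(343,230)):
    w=W[v,u];print(w.round(3),stub(W,w[0],w[1]),disc(W,w[0],w[1]))
def reg(u0,u1,v0,v1,z0,z1):
    w=W[v0:v1,u0:u1].reshape(-1,3);w=w[(w[:,2]>z0)&(w[:,2]<z1)];return w
f=reg(272,365,130,182,.012,.03)
print('fence',len(f),f.min(0),f.max(0),cv2.minAreaRect(f[:,:2].astype(np.float32)*1000))
l=reg(196,262,115,180,.012,.08)
print('ledge',len(l),l.min(0),l.max(0),cv2.minAreaRect(l[:,:2].astype(np.float32)*1000))
A=np.c_[l[:,:2],np.ones(len(l))];print('plane',np.linalg.lstsq(A,l[:,2],rcond=None)[0])
# silhouette fence back strip line
cv2.imwrite("pics/crop1.png",cv2.resize(p[110:290,190:380,::-1],None,fx=4,fy=3.3,interpolation=cv2.INTER_CUBIC))
E
```

```text
bench z -0.0011584812292276647
[0.429 0.212 0.057] (73, array([0.4291, 0.22  , 0.0561]), array([0.4292, 0.2202, 0.0572])) (array([0.4295, 0.2212]), 0.0452)
[ 0.442 -0.008  0.055] (76, array([ 0.444 , -0.007 ,  0.0578]), array([ 0.4439, -0.007 ,  0.0572])) (array([ 0.444, -0.007]), 0.0449)
[ 0.426 -0.199  0.052] (80, array([ 0.4273, -0.2037,  0.0562]), array([ 0.427 , -0.2041,  0.0568])) (array([ 0.4271, -0.2045]), 0.0451)
fence 500 [ 0.60168613 -0.25722395  0.0124848 ] [ 0.72658011 -0.00927031  0.02729638] ((665.3826293945312, -132.6639404296875), (245.87152099609375, 119.01649475097656), 88.01458740234375)
ledge 2286 [0.62424247 0.07758126 0.01254624] [0.77174541 0.23025504 0.06859184] ((697.0703735351562, 154.6856689453125), (149.51612854003906, 145.06460571289062), 87.85342407226562)
plane [ 0.3223757  -0.01216999 -0.18377098]
```

View pics/crop1.png

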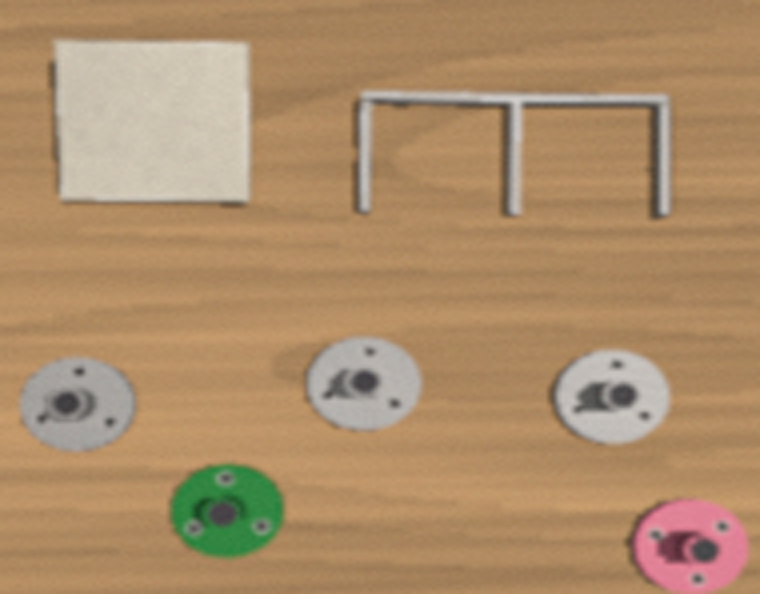

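The crop confirms three grey flanges; green at crop (225,510) and pink (690,547) are decoys. The only white board is the ledge, at crop (150,120). The measured sizes match: flange plate radius 45 mm, stub top 57 mm, ledge plane slope 0.32, middle 39–40 mm high. Next is a helper that converts targets to tool-axis shifts.

```bash
cat > go.py <<'E'
import sys,numpy as np
from scipy.spatial.transform import Rotation as R
from cell import monitor
s=monitor.observe();M=R.from_rotvec(s["ee_rot"]).as_matrix()
x,y,z=[float(a) for a in sys.argv[1:4]]
d=M.T@(np.array([x,y,z])-s["position"])
ya=np.degrees(np.arctan2(M[1,1],M[0,1]))
print("t",round(s["clock"],2),"pos",s["position"].round(4),"F",s["force"].round(2),"w",round(s["width"],3),"yaxis deg",ya.round(1),"j7",s["joints"][6].round(2))
print("shift cm",(d*100).round(2),"turn to 87.9:",round(ya-87.9,1))
E
python3 go.py .4295 .2208 .15
```

```text
t 0.5 pos [0.2796 0.5589 0.2267] F [ 0.83 -0.61 -0.31] w 0.997 yaxis deg 63.4 j7 -0.08
shift cm [-28.53 -23.53   7.67] turn to 87.9: -24.5
```

```bash
python3 -m crank '[[[-2.85,-2.35,0.7],0,0],[[-2.85,-2.35,0.7],0,0],[[-2.85,-2.35,0.7],0,0],[[-2.85,-2.35,0.7],0,0],[[-2.85,-2.35,0.7],0,0]]' 25; python3 -m crank '[[[-2.85,-2.35,0.7],0,0],[[-2.85,-2.35,0.7],0,0],[[-2.85,-2.35,0.7],0,0],[[-2.85,-2.35,0.7],0,0],[[-2.85,-2.35,0.7],0,0]]'; python3 -m crank '[[[0,0,0],-8.2,0],[[0,0,0],-8.2,0],[[0,0,0],-8.2,0],[[0,0,0],0,0],[[0,0,0],0,0]]'; python3 go.py .4295 .2208 .024
```

```text
clock: 1.0
position: [0.355, 0.3888, 0.1917]
ee_rot: [0.722, 3.057, 0.001]
force: [0.4, 0.1, -0.3]
width: 1.002
clock: 1.5
position: [0.4299, 0.22, 0.1567]
ee_rot: [0.722, 3.057, 0.001]
force: [1.2, -0.1, -0.4]
width: 0.998
clock: 2.0
position: [0.4295, 0.2213, 0.1568]
ee_rot: [0.061, 3.141, 0.0]
force: [-0.8, 0.1, 0.4]
width: 1.0
t 2.0 pos [0.4295 0.2213 0.1568] F [-0.83  0.12  0.44] w 1.0 yaxis deg 87.8 j7 0.96
shift cm [-0.   -0.05 13.28] turn to 87.9: -0.1
```

```bash
python3 -m crank '[[[0,0,4],0,0],[[0,0,4],0,0],[[0,0,3],0,0],[[0,0,1.5],0,0],[[0,0,0.8],0,0]]'; python3 -m crank '[[[0,0,0],0,255],[[0,0,0],0,255],[[0,0,0],0,255],[[0,0,0],0,255],[[0,0,0],0,255]]';python3 -m crank '[[[0,0,0],0,255],[[0,0,0],0,255],[[0,0,0],0,255],[[0,0,0],0,255],[[0,0,0],0,255]]'
```

```text
clock: 2.5
position: [0.4286, 0.2209, 0.0223]
ee_rot: [-0.059, -3.139, 0.002]
force: [-0.3, 0.0, 1.2]
width: 1.003
clock: 3.0
position: [0.4297, 0.2215, 0.0243]
ee_rot: [0.055, 3.14, 0.001]
force: [0.1, -0.4, 0.5]
width: 0.613
clock: 3.5
position: [0.4293, 0.2211, 0.0237]
ee_rot: [-0.054, -3.141, 0.0]
force: [-0.8, -0.4, 1.6]
width: 0.321
```

Gripped at 0.32 × 92 ≈ 30 mm, which matches the stub. Now I drag it forward.

```bash
python3 -m crank '[[[0,0,0],0,255],[[-0.6,0,0],0,255],[[-0.6,0,0],0,255],[[-0.6,0,0],0,255]]';python3 -m crank '[[[-0.6,0,0],0,255]]';python3 -m crank '[[[-0.6,0,0],0,255]]';python3 -m crank '[[[-0.6,0,0],0,255]]'; python3 -m crank '[[[0.6,0,0],0,255],[[0.6,0,0],0,255],[[0.6,0,0],0,255]]';python3 -m crank '[[[0.6,0,0],0,255]]'
```

```text
clock: 3.9
position: [0.4475, 0.2208, 0.0237]
ee_rot: [-0.054, -3.141, -0.0]
force: [-3.5, 1.1, 3.8]
width: 0.318
clock: 4.0
position: [0.4537, 0.2206, 0.0237]
ee_rot: [-0.054, -3.141, -0.0]
force: [-2.2, 0.1, 4.0]
width: 0.322
clock: 4.1
position: [0.4599, 0.2203, 0.0238]
ee_rot: [-0.054, -3.141, -0.0]
force: [-3.9, 0.3, 3.7]
width: 0.32
clock: 4.2
position: [0.4659, 0.22, 0.0238]
ee_rot: [0.054, 3.141, 0.0]
force: [-2.6, -0.4, 3.3]
width: 0.319
clock: 4.5
position: [0.4469, 0.2207, 0.0237]
ee_rot: [0.054, 3.141, 0.0]
force: [1.2, 0.0, -1.3]
width: 0.324
clock: 4.6
position: [0.4406, 0.2209, 0.0237]
ee_rot: [0.054, 3.141, 0.0]
force: [1.7, 0.1, 0.2]
width: 0.321
```

```bash
for i in 1 2; do :; done; python3 -m crank '[[[0.3,0,0],0,255],[[0.3,0,0],0,255]]' | grep force;python3 -m crank '[[[0.3,0,0],0,255]]'| grep force;python3 -m crank '[[[0.3,0,0],0,255]]'| grep force;python3 -m crank '[[[-0.3,0,0],0,255],[[-0.3,0,0],0,255],[[-0.3,0,0],0,255]]'| grep force;python3 -m crank '[[[-0.3,0,0],0,255]]'| grep force;python3 -m crank '[[[-0.3,0,0],0,255]]'| grep force;python3 -m crank '[[[-0.3,0,0],0,255]]'
```

```text
force: [1.3, -0.0, -1.6]
force: [0.8, 0.9, 0.1]
force: [2.0, -0.6, -1.9]
force: [-2.7, 1.2, 3.0]
force: [-3.1, -0.4, 3.3]
force: [-2.9, 0.2, 3.8]
clock: 5.6
position: [0.4476, 0.2206, 0.0237]
ee_rot: [-0.054, -3.141, -0.0]
force: [-3.1, -0.5, 3.0]
width: 0.325
```

Likely smooth (1–3 N), but I'll compare the others before committing. Releasing and moving to the middle flange.

```bash
python3 -m crank '[[[0,0,0],0,0],[[0,0,0],0,0],[[0,0,0],0,0],[[0,0,0],0,0],[[0,0,0],0,0]]'|grep width; python3 -m crank '[[[0,0,-3.5],0,0],[[0,0,-4],0,0],[[0,-4.5,0],0,0],[[0,-4.5,0],0,0],[[0,-4.5,0],0,0]]'; python3 -m crank '[[[0,-4.5,0],0,0],[[0,-4.5,0],0,0],[[0,0,0],0,0]]'; python3 go.py .444 -.007 .024
```

```text
width: 0.708
clock: 6.6
position: [0.4427, 0.0846, 0.0992]
ee_rot: [0.052, 3.14, 0.001]
force: [0.9, -0.1, -0.8]
width: 0.999
clock: 6.9
position: [0.4388, -0.0105, 0.0989]
ee_rot: [-0.068, -3.141, 0.004]
force: [-0.1, 0.7, -0.6]
width: 1.001
t 6.9 pos [ 0.4388 -0.0105  0.0989] F [-0.11  0.72 -0.63] w 1.001 yaxis deg 87.5 j7 1.47
shift cm [-0.51  0.39  7.49] turn to 87.9: -0.4
```

```bash
python3 -m crank '[[[-0.5,0.3,3],0,0],[[0,0,3],0,0],[[0,0,1],0,0],[[0,0,0.5],0,0],[[0,0,0],0,0]]'; python3 go.py .444 -.007 .024
```

```text
clock: 7.4
position: [0.4446, -0.0012, 0.0238]
ee_rot: [-0.054, -3.141, 0.0]
force: [-0.5, -0.2, 0.1]
width: 0.998
t 7.4 pos [ 0.4446 -0.0012  0.0238] F [-0.51 -0.18  0.11] w 0.998 yaxis deg 88.0 j7 1.48
shift cm [ 0.04 -0.59 -0.02] turn to 87.9: 0.1
```

```bash
python3 -m crank '[[[0,0,0],0,255],[[0,0,0],0,255],[[0,0,0],0,255],[[0,0,0],0,255],[[0,0,0],0,255]]'|grep width;python3 -m crank '[[[0,0,0],0,255],[[0,0,0],0,255],[[0,0,0],0,255],[[0,0,0],0,255],[[0,0,0],0,255]]'; python3 -m crank '[[[-0.3,0,0],0,255],[[-0.3,0,0],0,255],[[-0.3,0,0],0,255],[[-0.3,0,0],0,255]]'|grep force;python3 -m crank '[[[-0.3,0,0],0,255]]'| grep force;python3 -m crank '[[[-0.3,0,0],0,255]]'| grep force; python3 -m crank '[[[0.3,0,0],0,255],[[0.3,0,0],0,255],[[0.3,0,0],0,255],[[0.3,0,0],0,255]]'|grep force;python3 -m crank '[[[0.3,0,0],0,255]]'|grep force;python3 -m crank '[[[0.3,0,0],0,255]]'
```

```text
width: 0.617
clock: 8.4
position: [0.4447, -0.0016, 0.0237]
ee_rot: [0.055, 3.141, -0.0]
force: [-0.0, -3.1, 1.2]
width: 0.318
force: [-3.7, 0.8, 6.3]
force: [-2.6, 0.2, 5.3]
force: [-2.3, 1.3, 5.9]
force: [1.7, 0.5, 0.9]
force: [1.4, -0.8, -0.1]
clock: 9.6
position: [0.4444, -0.0013, 0.0238]
ee_rot: [0.054, 3.141, 0.0]
force: [2.0, 0.5, -1.8]
width: 0.32
```

Same signature, so likely smooth too. Testing the right one, which should be clearly heavier to drag.

```bash
python3 -m crank '[[[0,0,0],0,0],[[0,0,0],0,0],[[0,0,0],0,0],[[0,0,0],0,0],[[0,0,0],0,0]]'|grep width; python3 -m crank '[[[0,0,-3.5],0,0],[[0,0,-4],0,0],[[0,-4,0],0,0],[[0,-4,0],0,0],[[0,-4,0],0,0]]'|grep pos; python3 -m crank '[[[0,-4,0],0,0],[[0,-4,0],0,0],[[0,0,0],0,0],[[0,0,0],0,0]]'|grep pos; python3 go.py .427 -.2043 .024
```

```text
width: 0.705
position: [0.4406, -0.1224, 0.0992]
position: [0.4374, -0.202, 0.0986]
t 11.0 pos [ 0.4374 -0.202   0.0986] F [0.14 0.96 1.05] w 1.0 yaxis deg 87.9 j7 1.93
shift cm [ 1.03 -0.27  7.46] turn to 87.9: -0.0
```

```bash
python3 -m crank '[[[1,-0.3,3],0,0],[[0,0,3],0,0],[[0,0,1],0,0],[[0,0,0.5],0,0],[[0,0,0],0,0]]'|grep pos; python3 -m crank '[[[0,0,0],0,255],[[0,0,0],0,255],[[0,0,0],0,255],[[0,0,0],0,255],[[0,0,0],0,255]]'|grep width;python3 -m crank '[[[0,0,0],0,255],[[0,0,0],0,255],[[0,0,0],0,255],[[0,0,0],0,255],[[0,0,0],0,255]]'; python3 -m crank '[[[-0.3,0,0],0,255],[[-0.3,0,0],0,255],[[-0.3,0,0],0,255],[[-0.3,0,0],0,255]]'|grep force;python3 -m crank '[[[-0.3,0,0],0,255]]'| grep force;python3 -m crank '[[[-0.3,0,0],0,255]]'| grep force; python3 -m crank '[[[0.3,0,0],0,255],[[0.3,0,0],0,255],[[0.3,0,0],0,255],[[0.3,0,0],0,255]]'|grep force;python3 -m crank '[[[0.3,0,0],0,255]]'|grep force;python3 -m crank '[[[0.3,0,0],0,255]]'
```

```text
position: [0.4281, -0.2032, 0.0238]
width: 0.614
clock: 12.5
position: [0.4277, -0.2045, 0.0237]
ee_rot: [0.055, 3.141, -0.001]
force: [0.7, -3.3, -1.5]
width: 0.319
force: [-22.4, -0.5, 24.1]
force: [-22.8, -0.5, 24.5]
force: [-22.5, -0.3, 24.2]
force: [1.1, -0.2, -7.2]
force: [0.4, 0.3, -7.5]
clock: 13.7
position: [0.4272, -0.2037, 0.0235]
ee_rot: [-0.054, -3.14, -0.001]
force: [-0.5, 0.6, -7.7]
width: 0.32
```

The right flange is gritty: 22 N (with coupled downforce) against about 2–3 N for the others. Next, M goes to the right bay and L to the left bay. Releasing R and returning to M.

```bash
python3 -m crank '[[[0,0,0],0,0],[[0,0,0],0,0],[[0,0,0],0,0],[[0,0,0],0,0],[[0,0,0],0,0]]'|grep width; python3 -m crank '[[[0,0,-3.5],0,0],[[0,0,-4],0,0],[[0,4,0],0,0],[[0,4,0],0,0],[[0,4,0],0,0]]'|grep pos; python3 -m crank '[[[0,4,0],0,0],[[0,4,0],0,0],[[0,0,0],0,0],[[0,0,0],0,0]]'|grep pos; python3 go.py .4444 -.0014 .024
```

```text
width: 0.705
position: [0.4321, -0.0829, 0.0992]
position: [0.4346, -0.0033, 0.0988]
t 15.1 pos [ 0.4346 -0.0033  0.0988] F [-0.13 -0.15  0.19] w 1.0 yaxis deg 88.2 j7 1.47
shift cm [-0.97  0.22  7.48] turn to 87.9: 0.3
```

Run:
```python
from h import *
p,W=cloud("top")
for x,y in((.4476,.2206),(.444,-.002),(.427,-.204)):
    print(disc(W,x,y))
```

```text
(array([0.4481, 0.222 ]), 0.0448)
(array([0., 0.]), 0.0)
(array([ 0.4247, -0.2017]), 0.0449)
```

```bash
python3 -m crank '[[[-1,0.2,3],0,0],[[0,0,3],0,0],[[0,0,1],0,0],[[0,0,0.5],0,0],[[0,0,0],0,0]]' 35|grep pos; python3 -m crank '[[[0,0,0],0,255],[[0,0,0],0,255],[[0,0,0],0,255],[[0,0,0],0,255],[[0,0,0],0,255]]'|grep width;python3 -m crank '[[[0,0,0],0,255],[[0,0,0],0,255],[[0,0,0],0,255],[[0,0,0],0,255],[[0,0,0],0,255]]'; python3 -m crank '[[[0,0,-1],0,255],[[0,0,-2],0,255],[[0,0,-2],0,255],[[0,0,0],0,255]]'; python3 go.py .6593 -.1926 .074
```

```text
position: [0.4444, -0.0032, 0.0238]
width: 0.616
clock: 16.65
position: [0.4447, -0.0023, 0.0237]
ee_rot: [-0.054, -3.141, -0.0]
force: [0.2, 1.4, -0.6]
width: 0.32
clock: 17.05
position: [0.4456, -0.0024, 0.0756]
ee_rot: [0.054, 3.138, 0.001]
force: [0.8, 0.2, -8.8]
width: 0.322
t 17.05 pos [ 0.4456 -0.0024  0.0756] F [ 0.83  0.24 -8.82] w 0.322 yaxis deg 88.0 j7 1.48
shift cm [-22.02 -18.27   0.22] turn to 87.9: 0.1
```

```bash
python3 -m crank '[[[-2.2,-1.8,0],0,255],[[-3,-2.5,0],0,255],[[-3,-2.5,0],0,255],[[-3,-2.5,0],0,255],[[-3,-2.5,0],0,255]]'|grep pos; python3 -m crank '[[[-3,-2.5,0],0,255],[[-3,-2.5,0],0,255],[[-1.8,-1.5,0],0,255],[[0,0,0],0,255],[[0,0,0],0,255]]'; python3 go.py .6593 -.1926 .025
```

```text
position: [0.5824, -0.1262, 0.0722]
clock: 18.05
position: [0.6568, -0.1929, 0.0715]
ee_rot: [-0.055, -3.138, -0.001]
force: [-0.9, 0.3, -7.8]
width: 0.322
t 18.05 pos [ 0.6568 -0.1929  0.0715] F [-0.9   0.31 -7.84] w 0.322 yaxis deg 88.0 j7 1.81
shift cm [-0.27  0.03  4.65] turn to 87.9: 0.1
```

```bash
python3 -m crank '[[[-0.3,0,2],0,255],[[0,0,1.3],0,255],[[0,0,0.7],0,255],[[0,0,0.4],0,255],[[0,0,0],0,255]]'; python3 go.py .6593 -.1926 .0238
```

```text
clock: 18.55
position: [0.6607, -0.1926, 0.0292]
ee_rot: [-0.054, -3.14, -0.0]
force: [-0.1, 1.6, -7.7]
width: 0.318
t 18.55 pos [ 0.6607 -0.1926  0.0292] F [-0.1   1.56 -7.72] w 0.318 yaxis deg 88.0 j7 1.82
shift cm [ 0.14 -0.    0.54] turn to 87.9: 0.1
```

```bash
python3 -m crank '[[[0,0,0.3],0,255],[[0,0,0.2],0,255],[[0,0,0],0,255]]'; python3 go.py .6593 -.1926 .0238
```

```text
clock: 18.85
position: [0.6612, -0.193, 0.0248]
ee_rot: [0.054, 3.141, 0.0]
force: [0.7, -0.0, -7.8]
width: 0.321
t 18.85 pos [ 0.6612 -0.193   0.0248] F [ 0.73 -0.01 -7.83] w 0.321 yaxis deg 88.0 j7 1.82
shift cm [0.19 0.03 0.1 ] turn to 87.9: 0.1
```

```bash
python3 -m crank '[[[0.1,0,0.12],0,255],[[0,0,0],0,255]]'|grep force; python3 -m crank '[[[0,0,0],0,0],[[0,0,0],0,0],[[0,0,0],0,0],[[0,0,0],0,0],[[0,0,0],0,0]]'|grep -E "width|force"; python3 -m crank '[[[0,0,-3.5],0,0],[[0,0,-4],0,0],[[2.5,4,0],0,0],[[2.5,4,0],0,0],[[2.5,4,0],0,0]]'|grep pos; python3 -m crank '[[[2.5,4,0],0,0],[[2.5,4,0],0,0],[[2.5,4,0],0,0],[[2.5,4,0],0,0],[[2.5,4,0],0,0]]'|grep pos;  python3 -m crank '[[[0,4,0],0,0],[[0,4,0],0,0],[[0,0,0],0,0]]'|grep pos; python3 go.py .4476 .2206 .024
python3 - <<'E'
from h import *
p,W=cloud("top")
cv2.imwrite("pics/top2.png",p[:,:,::-1])
for x,y in((.66,-.193),(.427,-.204)): print(disc(W,x,y,.055),stub(W,x,y))
E
```

```text
force: [0.1, 0.0, -6.0]
force: [-0.6, -1.2, 0.1]
width: 0.706
position: [0.5887, -0.0692, 0.099]
position: [0.4704, 0.1353, 0.0989]
position: [0.4737, 0.2207, 0.099]
t 20.85 pos [0.4737 0.2207 0.099 ] F [0.08 0.93 0.1 ] w 1.002 yaxis deg 88.5 j7 1.05
shift cm [ 2.62 -0.11  7.5 ] turn to 87.9: 0.6
(array([ 0.6644, -0.1929]), 0.0505) (72, array([ 0.6582, -0.192 ,  0.0576]), array([ 0.6586, -0.1907,  0.0575]))
(array([ 0.4246, -0.2017]), 0.045) (78, array([ 0.4244, -0.2008,  0.0571]), array([ 0.4245, -0.2014,  0.0569]))
```

View pics/top2.png

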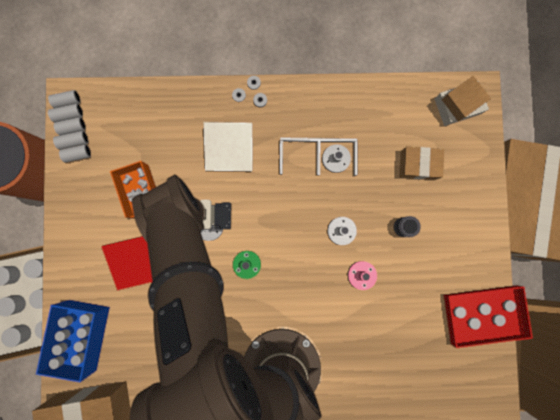

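The flange is centred in the right bay (337,157). Now I grip L.

```bash
python3 -m crank '[[[2.6,0,2],-0.5,0],[[0,0,3],0,0],[[0,0,1.5],0,0],[[0,0,1],0,0],[[0,0,0],0,0]]'|grep pos; python3 go.py .4478 .221 .024
```

```text
position: [0.4478, 0.2134, 0.0227]
t 21.4 pos [0.4478 0.2134 0.0227] F [-0.28 -1.    0.3 ] w 1.004 yaxis deg 88.5 j7 1.03
shift cm [ 0.02  0.76 -0.13] turn to 87.9: 0.6
```

```bash
python3 -m crank '[[[0,0,0],0,255],[[0,0,0],0,255],[[0,0,0],0,255],[[0,0,0],0,255],[[0,0,0],0,255]]'|grep width;python3 -m crank '[[[0,0,0],0,255],[[0,0,0],0,255],[[0,0,0],0,255],[[0,0,0],0,255],[[0,0,0],0,255]]'; python3 -m crank '[[[0,0,-1],0,255],[[0,0,-2],0,255],[[0,0,-2],0,255],[[0,0,0],0,255]]'; python3 go.py .4478 -.0726 .074
```

```text
width: 0.615
clock: 22.4
position: [0.4483, 0.215, 0.0236]
ee_rot: [0.04, 3.141, 0.001]
force: [-0.6, 1.2, -0.5]
width: 0.32
clock: 22.8
position: [0.4489, 0.2147, 0.0754]
ee_rot: [0.041, 3.139, 0.002]
force: [0.9, -0.7, -9.0]
width: 0.317
t 22.8 pos [0.4489 0.2147 0.0754] F [ 0.92 -0.7  -8.95] w 0.317 yaxis deg 88.5 j7 1.03
shift cm [ -0.64 -28.72   0.11] turn to 87.9: 0.6
```

```bash
python3 -m crank '[[[0,-2.5,0],0,255],[[0,-4,0],0,255],[[0,-4,0],0,255],[[0,-4,0],0,255],[[0,-4,0],0,255]]'|grep pos; python3 -m crank '[[[-2.5,-3.5,0],0,255],[[-2.5,-3,0],0,255],[[-3,-2,0],0,255],[[-3,-1.5,0],0,255],[[-3,0,0],0,255]]'|grep pos; python3 -m crank '[[[-3,0,0],0,255],[[-2,0,0],0,255],[[-1,0,0],0,255],[[0,0,0],0,255]]'; python3 go.py .6635 -.0726 .025
```

```text
position: [0.442, 0.0279, 0.0726]
position: [0.5801, -0.0781, 0.072]
clock: 24.2
position: [0.6406, -0.0754, 0.072]
ee_rot: [-0.04, -3.14, 0.0]
force: [-0.1, -0.3, -9.2]
width: 0.32
t 24.2 pos [ 0.6406 -0.0754  0.072 ] F [-0.07 -0.27 -9.22] w 0.32 yaxis deg 88.5 j7 1.64
shift cm [-2.29  0.34  4.69] turn to 87.9: 0.6
```

```bash
python3 -m crank '[[[-2,0.3,0],0,255],[[-0.2,0,1.5],0,255],[[0,0,1.5],0,255],[[0,0,0.8],0,255],[[0,0,0.4],0,255]]'|grep pos;python3 -m crank '[[[0,0,0.2],0,255],[[0,0,0],0,255]]'; python3 go.py .6635 -.0726 .0238
```

```text
position: [0.6605, -0.0731, 0.0296]
clock: 24.9
position: [0.6626, -0.0731, 0.0295]
ee_rot: [-0.041, -3.141, 0.0]
force: [0.6, 0.5, -9.3]
width: 0.322
t 24.9 pos [ 0.6626 -0.0731  0.0295] F [ 0.59  0.47 -9.28] w 0.322 yaxis deg 88.5 j7 1.64
shift cm [-0.09  0.05  0.57] turn to 87.9: 0.6
```

```bash
python3 -m crank '[[[0,0,0.3],0,255],[[0,0,0.25],0,255],[[0,0,0],0,255]]'; python3 go.py .6635 -.0726 .0238
```

```text
clock: 25.2
position: [0.6627, -0.073, 0.0239]
ee_rot: [-0.041, -3.141, -0.0]
force: [-0.8, -0.4, -9.1]
width: 0.322
t 25.2 pos [ 0.6627 -0.073   0.0239] F [-0.84 -0.37 -9.14] w 0.322 yaxis deg 88.5 j7 1.64
shift cm [-0.08  0.04  0.01] turn to 87.9: 0.6
```

```bash
python3 -m crank '[[[0,0,0.05],0,255],[[0,0,0],0,255]]'|grep force; python3 -m crank '[[[0,0,0],0,0],[[0,0,0],0,0],[[0,0,0],0,0],[[0,0,0],0,0],[[0,0,0],0,0]]'|grep -E "width|force"; python3 -m crank '[[[0,0,-3.5],0,0],[[0,0,-4],0,0],[[3.5,-2,0],0,0],[[4,-2,0],0,0],[[4,-2,0],0,0]]'|grep pos; python3 -m crank '[[[4,-2.5,0],0,0],[[4,-2,0],0,0],[[3.5,-2,0],0,0],[[0,0,0],-0.6,0],[[0,0,0],0,0]]'|grep pos; python3 go.py .4245 -.2020 .024
python3 - <<'E'
from h import *
p,W=cloud("top")
cv2.imwrite("pics/top3.png",p[:,:,::-1])
for x,y in((.66,-.193),(.663,-.073),(.4245,-.2015)): print(stub(W,x,y))
E
```

```text
force: [0.7, -0.6, -6.8]
force: [0.5, 0.8, -0.4]
width: 0.707
position: [0.5452, -0.1305, 0.0989]
position: [0.4295, -0.1926, 0.099]
t 26.9 pos [ 0.4295 -0.1926  0.099 ] F [ 0.51  0.49 -0.22] w 1.0 yaxis deg 89.0 j7 1.92
shift cm [ 0.5  -0.95  7.5 ] turn to 87.9: 1.1
(75, array([ 0.6579, -0.1917,  0.0561]), array([ 0.658 , -0.1904,  0.0568]))
(76, array([ 0.6628, -0.0708,  0.0575]), array([ 0.6622, -0.071 ,  0.0568]))
(1, array([ 0.4232, -0.1871,  0.0512]), array([ 0.4232, -0.1871,  0.0512]))
```

View pics/top3.png

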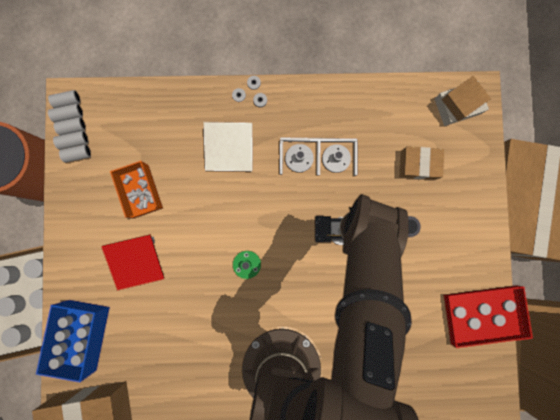

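Both flanges sit in the bays, at (300,157) and (337,157). Now I grip the gritty one.

```bash
python3 -m crank '[[[0.5,-0.7,2],1,0],[[0,0,3],0,0],[[0,0,1.5],0,0],[[0,0,0.9],0,0],[[0,0,0],0,0]]'|grep pos; python3 go.py .4248 -.202 .024
```

```text
position: [0.425, -0.1981, 0.0236]
t 27.45 pos [ 0.425  -0.1981  0.0236] F [0.07 0.1  0.16] w 1.0 yaxis deg 88.2 j7 1.94
shift cm [ 0.01 -0.39 -0.04] turn to 87.9: 0.3
```

```bash
python3 -m crank '[[[0,0,0],0,255],[[0,0,0],0,255],[[0,0,0],0,255],[[0,0,0],0,255],[[0,0,0],0,255]]'|grep width;python3 -m crank '[[[0,0,0],0,255],[[0,0,0],0,255],[[0,0,0],0,255],[[0,0,0],0,255],[[0,0,0],0,255]]'; python3 -m crank '[[[0,0,-1],0,255],[[0,0,-3],0,255],[[0,0,-4],0,255],[[0,0,-3],0,255],[[0,0,0],0,255]]'; python3 go.py .4478 .154 .12
```

```text
width: 0.616
clock: 28.45
position: [0.4246, -0.1998, 0.0246]
ee_rot: [0.053, 3.141, -0.001]
force: [-0.6, -4.6, -0.9]
width: 0.324
clock: 28.95
position: [0.4263, -0.199, 0.1379]
ee_rot: [0.051, 3.136, -0.002]
force: [1.8, -0.8, -8.7]
width: 0.318
t 28.95 pos [ 0.4263 -0.199   0.1379] F [ 1.82 -0.83 -8.73] w 0.318 yaxis deg 88.2 j7 1.91
shift cm [-1.   35.35  1.77] turn to 87.9: 0.3
```

```bash
python3 -m crank '[[[-1.3,1.7,0],0,255],[[-2.5,3.3,0],0,255],[[-2.7,3.5,0],0,255],[[-2.7,3.5,0],0,255],[[-2.7,3.5,0],0,255]]'|grep pos; python3 -m crank '[[[-2.7,3.5,0],0,255],[[-2.7,3.5,0],0,255],[[-2.7,3.5,0],0,255],[[-2.7,3.5,0],0,255],[[-1.5,2,0],0,255]]'|grep pos; python3 -m crank '[[[0,0,0],0,255],[[0,0,0],0,255]]'; python3 go.py .695 .1545 .085
```

```text
position: [0.5477, -0.0459, 0.1327]
position: [0.6765, 0.113, 0.1317]
clock: 30.15
position: [0.6749, 0.1087, 0.1316]
ee_rot: [-0.048, -3.136, 0.001]
force: [-0.8, -0.7, -9.3]
width: 0.321
t 30.15 pos [0.6749 0.1087 0.1316] F [-0.82 -0.75 -9.26] w 0.321 yaxis deg 88.2 j7 1.34
shift cm [-1.89  4.64  4.65] turn to 87.9: 0.3
```

```bash
python3 -m crank '[[[-0.9,2,0],0,255],[[-0.9,2.5,0],0,255],[[0,0,2],0,255],[[0,0,1.5],0,255],[[0,0,0.5],0,255]]'|grep pos; python3 -m crank '[[[0,0,0],0,255],[[0,0,0],0,255]]'; python3 go.py .695 .1545 .079
```

```text
position: [0.6936, 0.1498, 0.0911]
clock: 30.85
position: [0.6964, 0.1512, 0.0949]
ee_rot: [0.054, 3.141, -0.001]
force: [0.5, 0.4, -7.2]
width: 0.321
t 30.85 pos [0.6964 0.1512 0.0949] F [ 0.47  0.42 -7.2 ] w 0.321 yaxis deg 88.0 j7 1.28
shift cm [0.15 0.32 1.59] turn to 87.9: 0.1
```

```bash
python3 -m crank '[[[0,0.3,0.7],0,255],[[0,0,0.5],0,255],[[0,0,0],0,255]]'|grep -E 'pos|force'; python3 -m crank '[[[0,0,0.3],0,255],[[0,0,0],0,255]]'; python3 go.py .684 .1545 .062
```

```text
position: [0.6956, 0.1555, 0.0816]
force: [-0.1, 0.4, -7.6]
clock: 31.35
position: [0.6965, 0.1554, 0.0795]
ee_rot: [0.051, 3.141, 0.0]
force: [0.7, -0.6, -8.1]
width: 0.317
t 31.35 pos [0.6965 0.1554 0.0795] F [ 0.68 -0.6  -8.12] w 0.317 yaxis deg 88.1 j7 1.28
shift cm [ 1.24 -0.13  1.75] turn to 87.9: 0.2
```

```bash
python3 -m crank '[[[0,0,0.25],0,255],[[0.1,0,0.2],0,255],[[0,0,0],0,255]]' 14|grep -E 'pos|force|rot'; python3 -m crank '[[[0.2,0,0.25],0,255],[[0.1,0,0.15],0,255],[[0,0,0],0,255]]'; python3 go.py .684 .1545 .062
```

```text
position: [0.6945, 0.1556, 0.0754]
ee_rot: [-0.051, -3.14, -0.0]
force: [-4.6, -0.1, -1.2]
clock: 31.95
position: [0.6917, 0.1557, 0.071]
ee_rot: [-0.051, -3.14, -0.0]
force: [-5.1, 0.4, -1.6]
width: 0.324
t 31.95 pos [0.6917 0.1557 0.071 ] F [-5.06  0.39 -1.63] w 0.324 yaxis deg 88.1 j7 1.28
shift cm [ 0.77 -0.14  0.9 ] turn to 87.9: 0.2
```

The flange is pivoting about its uphill edge as planned. Continuing.

```bash
python3 -m crank '[[[0.2,0,0.2],0,255],[[0.2,0,0.2],0,255],[[0,0,0],0,255]]' |grep -E 'pos|force|rot'; python3 -m crank '[[[0.2,0,0.2],0,255],[[0,0,0],0,255]]'|grep -E 'pos|force|rot';  python3 -m crank '[[[0.15,0,0.15],0,255],[[0,0,0],0,255]]'; python3 go.py .684 .1545 .062
python3 - <<'E'
from h import *
p,W=cloud("scene")
cv2.imwrite("pics/sc4.png",cv2.resize(p[190:310,170:320,::-1],None,fx=5,fy=5,interpolation=cv2.INTER_CUBIC))
E
```

```text
position: [0.6888, 0.1555, 0.0668]
ee_rot: [0.052, 3.14, 0.0]
force: [0.9, 0.1, -6.0]
position: [0.6864, 0.1555, 0.0648]
ee_rot: [0.052, 3.141, -0.0]
force: [0.9, 0.1, -4.8]
clock: 32.65
position: [0.6849, 0.1556, 0.0636]
ee_rot: [0.052, 3.141, -0.0]
force: [0.3, 0.0, -5.7]
width: 0.322
t 32.65 pos [0.6849 0.1556 0.0636] F [ 0.35  0.04 -5.75] w 0.322 yaxis deg 88.1 j7 1.27
shift cm [ 0.09 -0.11  0.16] turn to 87.9: 0.2
```

View pics/sc4.png

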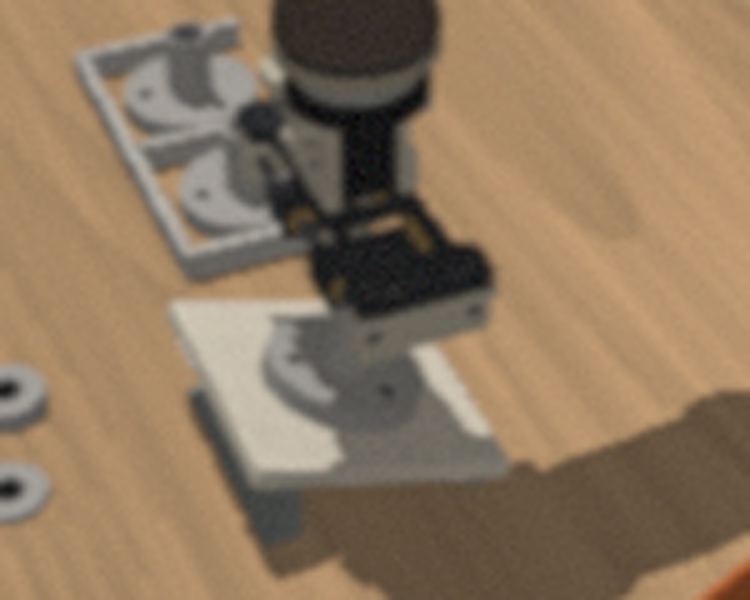

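Nearly flat on the ledge, at crop (345,375). I'll lower the last millimetres.

```bash
python3 -m crank '[[[0.1,0,0.1],0,255],[[0,0,0],0,255]]'|grep -E 'pos|force';  python3 -m crank '[[[0,0,0.1],0,255],[[0,0,0],0,255]]'|grep -E 'pos|force'; python3 -m crank '[[[0,0,0.1],0,255],[[0,0,0],0,255]]'|grep -E 'pos|force'
```

```text
position: [0.6848, 0.1556, 0.0634]
force: [3.0, -0.7, 0.6]
position: [0.6848, 0.1556, 0.0633]
force: [-1.1, -1.8, 9.3]
position: [0.6849, 0.1556, 0.0631]
force: [-2.3, -2.3, 14.8]
```

Seated, with contact force on the whole plate. I'll unload, release, rise and look.

```bash
python3 -m crank '[[[0,0,-0.12],0,255],[[0,0,0],0,255]]'|grep -E 'pos|force'; python3 -m crank '[[[0,0,0],0,0],[[0,0,0],0,0],[[0,0,0],0,0],[[0,0,0],0,0],[[0,0,0],0,0]]'; python3 -m crank '[[[0,0,0],0,0],[[0,0,0],0,0],[[0,0,0],0,0],[[0,0,-1],0,0],[[0,0,-3],0,0]]'; python3 -m crank '[[[0,0,-4],0,0],[[0,0,-4],0,0],[[4,-2,-2],0,0],[[4,-2,0],0,0],[[4,-2,0],0,0]]'|grep -E 'pos|force';python3 -m crank '[[[4,-2,0],0,0],[[4,-2,0],0,0],[[4,-2,0],0,0],[[0,0,0],0,0]]'|grep -E 'pos|force'
cat > chk.py <<'E'
import sys
from h import *
k=sys.argv[1]
p,W=cloud("top")
cv2.imwrite(f"pics/topc{k}.png",p[:,:,::-1])
for x,y in((.66,-.193),(.663,-.073)): print(stub(W,x,y))
h=W[...,2]-(.040-.0011+.325*((W[...,0]-.697)-.0378*(W[...,1]-.1547)))
m=(np.hypot(W[...,0]-.697,W[...,1]-.1547)<.065)&(h>.008)&(h<.022)
P=W[m];print("plate",len(P),P.mean(0),P.min(0),P.max(0))
A=np.c_[P[:,:2],np.ones(len(P))];print('plane',np.linalg.lstsq(A,P[:,2],rcond=None)[0])
E
python3 chk.py 1
```

```text
position: [0.6846, 0.1556, 0.063]
force: [0.4, -1.6, 7.3]
clock: 34.0
position: [0.6836, 0.1558, 0.0615]
ee_rot: [-0.051, -3.141, 0.0]
force: [-0.2, 0.3, -0.1]
width: 0.708
clock: 34.5
position: [0.6818, 0.1552, 0.0997]
ee_rot: [-0.051, -3.136, 0.002]
force: [-0.1, -0.7, 0.4]
width: 0.998
position: [0.5611, 0.0993, 0.2034]
force: [-0.3, -1.3, 0.5]
position: [0.4346, 0.0409, 0.202]
force: [1.0, 0.3, 0.2]
(74, array([ 0.6583, -0.1916,  0.057 ]), array([ 0.6582, -0.1906,  0.0571]))
(76, array([ 0.6628, -0.0709,  0.0577]), array([ 0.6621, -0.0709,  0.0569]))
plate 567 [0.69260372 0.15599999 0.0524543 ] [0.65007827 0.11318382 0.03698152] [0.7331243  0.20117569 0.06869872]
plane [ 0.31974256 -0.00550893 -0.16814119]
```

Run:
```python
from h import *
p,W=cloud("scene")
cv2.imwrite("pics/sc5.png",cv2.resize(p[150:310,140:360,::-1],None,fx=3.6,fy=3.6,interpolation=cv2.INTER_CUBIC))
```

```text
(no output)
```

View pics/topc1.png

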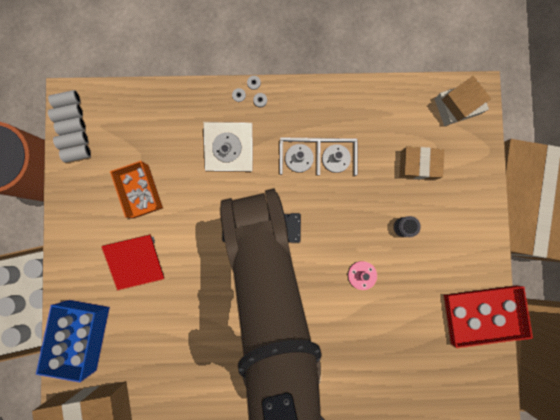

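View pics/sc5.png

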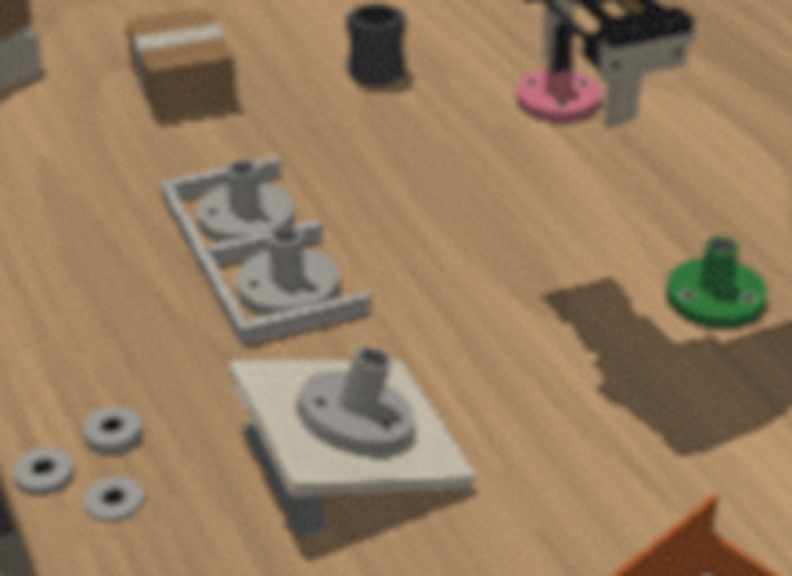

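The flange lies flat (slope 0.320) with its underside centre at about (0.697, 0.156), within 2 mm of the middle. One more stillness check, then I'll hand it in.

```bash
python3 -m crank '[[[0,0,0],0,0],[[0,0,0],0,0],[[0,0,0],0,0],[[0,0,0],0,0],[[0,0,0],0,0]]'|grep -E 'clock|force'; python3 chk.py 2; python3 -c "
from cell import *
get_image('top')
for l in('bolt_bin','carton','coupling'): print(l,[r['location'] for r in look_for(l,'top')[:1]])
workorder.sign_off()"
```

```text
clock: 36.0
force: [-1.1, -0.2, 0.0]
(75, array([ 0.6581, -0.1919,  0.0562]), array([ 0.6584, -0.1905,  0.0567]))
(76, array([ 0.6634, -0.0707,  0.0561]), array([ 0.6619, -0.071 ,  0.0564]))
plate 570 [0.69268331 0.15617174 0.05235502] [0.65000377 0.11317784 0.03529601] [0.7340873  0.21158905 0.06991548]
plane [ 0.31818055 -0.00902288 -0.16663422]
bolt_bin [[0.5702, 0.4487, 0.0216]]
carton [[0.6295, -0.4443, 0.0592]]
coupling [[0.4312, -0.3917, 0.0736]]
the job is handed in; nothing more can be done
```

I dragged all three flanges to tell them apart, put the two smooth ones in the fence bays and set the gritty one on the white ledge. I then handed the job in at about 36 s.

- **Which is gritty:** the robot's right-hand flange took about 22 N to drag forward; the left and middle ones took about 2–3 N. These readings are higher than the stated sliding forces, because dragging forward also pressed the flange down (24 N on the gritty one). On the reverse drag, where the gripper was partly lifting it, the gritty flange read only about 1 N. I relied on the large difference on the forward drag.
- **Bays:** the middle flange is in the right bay and the left flange is in the left bay. Their measured centres are within about 2 mm of the bay centres.
- **Ledge:** the gritty flange lies flat, with a slope of 0.32 against the board's 0.32. It is within about 2 mm of the middle and had not moved when I checked again more than half a second later.
- **Left alone:** the bin, carton and coupling were found where they started, to within about 3 mm (the detector is good to about 4 mm). The arm was clear of everything when I handed in.

No final check failed.

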